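# Set the ratchet length stop back and butt the offcut against it

## Robot

A 7-joint arm with a two-finger parallel gripper is mounted at the origin on a cart in front of the work surface, level with it; the furniture and walls round the work are solid. World frame = base frame: x ahead of the robot, y to its left, z up, the work surface at z = 0. Lengths are in mm, angles in rad, forces in N, time in s.
With the tool pointing down it reaches from about 400 to 875 mm from the base axis. Payload 4.4 kg.
Tool frame: the origin (TCP) lies midway between the tips of the shut fingers; the grasp point (between the pads) lies grasp_offset behind it (grasp_offset is the distance from the TCP to the grasp point, in mm); z points along the fingers, y is the line along which they close (so a half turn about z gives the same grasp; the last joint's range is limited). The gripper opens to 85 mm and grips with 20 to 120 N. Pads are 22 mm wide; open, the fingers measure 114 mm over their backs; the gripper's body (76 mm by 85 mm) begins 54 mm behind the grasp point. The pads swing forward as they close: fully open they stand 13 mm farther back than shut.
Start: joints at [1.134, 0.628, 0.038, 1.517, -0.027, 0.996, -0.02], TCP at [235.563, -605.828, 231.313] pointing down, gripper open.
Joint ranges: [-3.06, 3.06], [-0.37, 2.12], [-1.25, 1.32], [0.18, 2.47], [-1.1, 4.24], [0.23, 1.98], [-2.94, 2.94]. Speed limits (rad/s): [2.57, 2.57, 3.14, 3.14, 3.14, 3.14, 3.14].

## Interface

Orientations are given as [roll, pitch, yaw] about the fixed x, y, z axes, in that order (R = Rz(yaw) Ry(pitch) Rx(roll)).
In Python, from cell import * gives the robot as it stands. The module is installed in compiled form; this text tells all that it offers.
- The arm moves only by the shell command python3 -m jog 'ROWS'. ROWS is a JSON object of lists of equal length, an entry for each row: "angular": the turn, a rotation vector about the tool's x, y, z in degrees, a list of three; "travel": the shift along the tool's x, y, z in cm, a list of three; "fingers": the closure, from 0 (fully open) to 1 (shut). In form: {"angular": [[rx, ry, rz], ...], "travel": [[tx, ty, tz], ...], "fingers": [fingers, ...]}. A call has 1 to 5 rows; each row is the pose to reach, as a shift and turn from the pose commanded when the call began, along the tool's axes at that moment; what a row does not reach only later rows make up. A row lasts 1/8 s, in which the tool goes at most 62.5 mm and 10.7 degrees, less where a joint would pass 70% of its speed; a pose out of reach is approached as far as the arm can. A call with a gripper value outside its range is refused whole. The fingers move at their own pace and stop on an object; the grip force is fixed at half the most. Time passes only in rows, so rows that repeat a pose let the fingers close. It gives the time, the measured TCP pose, the force and the opening at its end, in the units of the state.
- read_state(): the state, without advancing time (a new reading comes with each control period).
- get_image(name): name is "scene" or "top"; returns the picture (384x512x3 uint8, red, green, blue); there is no depth.
- camera_model(name): a dict with "mtx" (3x3 intrinsics, pixels), "k1" (the pictures are not rectified: a ray, as slopes to the right and down, at radius r is drawn at 1 + k1 r^2 times it, then the intrinsics apply), "T" (4x4, takes a point from camera to world coordinates). Camera axes: x right, y down, z forward; pixel columns grow to the right and rows downward; lengths in mm; the calibration is good to about 2 mm. A picture is of the moment at which its call begins. camera_model takes no time and is no camera call.
- finish_job(): hands the job in, once; it reports no verdict.
The state is a dict: "clock": time; "qpos": joint angles; "qd": joint speeds; "tau": joint torques, N m; "eef_pos": TCP position; "tool_rot": TCP orientation; "force": force on the tool from outside, world axes, zero at the start; "torque": the same for the moment, N m; "width": finger opening in mm.
Only numpy, scipy, OpenCV 4.12 (cv2) and the standard library are available. Lean on these libraries where they do the work, as an engineer would, in place of code of your own. Each camera call takes 0.05 s, during which the arm holds its last target. There are 200 camera calls.

## Task

The length stop on the bench is set for shorter pieces: press the orange ratchet release on the blue stop down and, keeping it pressed, push the stop back along its rail as far as it goes, then let the release spring up. Then, with the fingertips, push the grey-brown offcut that lies along the rail's front face up along this fence until it butts squarely against the stop. Push it only, without lifting it, and leave the tape measure, the pencil and the short piece alone.

Things in the scene. Friction and masses are not known exactly. Their poses are not given: they have to be found in the camera images.
- rail: Aluminium rail fixed to the bench, 30 mm wide (x), 423 long (y), 28 high, with a toothed rack (tops 34 mm high) and yellow scale tape on top, black end caps 38 mm high. Origin: centre of its underside, on the bench. Own y runs along it in the direction the stop is pushed back (robot's left); own x points away from the robot; z up. The front face at own x = -15 mm is the fence.
- stop (a joint): Travel (m) of the blue stop along the rail's own +y: 0 at the forward end (a dog screw), 0.136 fully back at the end cap. The saw-tooth ratchet (8 mm steps) lets it click forward (-y) but blocks it going back (+y) unless the release is held down; then it slides with about 2 N of friction.
- release (a joint): Angle (rad) of the orange release rocker on the stop: 0 is up (pawl in the rack), 0.25 fully pressed; from about 0.14 the pawl is clear of the teeth. It springs up when let go and the pawl drops into the rack (it may rest at up to 0.06 on a tooth's slope).
- release_plate (a point): Top of the orange finger plate, 52 mm above the bench when up, mid-width, 13 mm in front (rail's own -y) of the end of the blue housing. The plate is 27 mm wide across the rail and sticks out 36 mm from the housing. Pressed down here, 3.5 mm frees the ratchet and 6 mm is fully down; it takes about 2 N at first, 6 N at the end.
- housing_end (a point): Centre of the flat end of the stop's blue housing above the finger plate, facing the rail's own -y: 34 mm wide across the rail, 56 to 68 mm above the bench (68 is the housing's top). This is the face to push the stop by, with the fingertips on the plate. The housing is 54 mm long. Axes as the rail's.
- stop_face (a point): Point on the flat steel face of the stop's arm that the offcut butts against, 22 mm in front of the fence, 11 mm above the bench. It looks to the rail's own -y, spans 18 to 64 mm from the rail's centre line on its own -x side, 4 to 30 mm high. The aluminium arm reaches 51 mm out from the fence. Axes as the rail's.
- offcut: Loose grey-brown weathered offcut to be pushed, 45 mm (x) by 95 mm (y) by 22 mm high, 60 g. Origin: centre of its underside. It lies flat on the bench, long side along the fence and 1 to 4 mm off it, on the -y side of the stop's arm.
- tape: Bystander: yellow tape measure standing behind the rail, 34 x 71 x 64 mm high. Origin: centre of its underside. Leave it alone.
- pencil: Bystander: flat red carpenter's pencil lying on the bench in front, 178 mm long (its x), 15 mm wide, 8 mm thick. Origin: centre of its underside. Leave it alone.
- short_piece: Bystander: short piece of pale wood lying on the bench in front, 40 mm (x) by 75 mm (y) by 20 mm high. Origin: centre of its underside. Leave it alone.

How it is judged:
By the outcome, as a careful person would: the job done as asked, in the order asked, and still so for the second after the job is handed in, with the robot touching nothing.
It also fails if it takes over 48 s, if anything falls off the work surface, if the arm or the gripper's body presses on something with over 40 N, if the wrist force passes 120 N, or if a joint passes its speed limit or range.

## Working session

There is one attempt and no reset: what is moved stays moved. The work goes in short steps, Python scripts to look and compute and a shell command to move; the robot and the scene stay as the last step left them, time stands still between calls to the robot, and variables do not carry over. Pictures are saved under pics/ and viewed, on a budget of 10 in all, crops included, one or two more only if the job needs it, and the job is handed in when it is done.

```bash
mkdir -p pics
cat > h.py <<'E'
from cell import *
import numpy as np, cv2
def ray(n,uv):
    m=camera_model(n);K=np.array(m["mtx"]);T=np.array(m["T"])
    d=(np.array(uv,float)-K[:2,2])/[K[0,0],K[1,1]];s=d.copy()
    for _ in range(20): s=d/(1+m["k1"]*(s@s))
    return T[:3,3],T[:3,:3]@np.array([s[0],s[1],1])
def at(n,uv,z):
    o,d=ray(n,uv);return o+d*(z-o[2])/d[2]
def proj(n,p):
    m=camera_model(n);K=np.array(m["mtx"]);T=np.array(m["T"])
    c=T[:3,:3].T@(np.array(p,float)-T[:3,3]);s=c[:2]/c[2];s=s*(1+m["k1"]*(s@s))
    return K[:2,:2]@s+K[:2,2]
def snap(n,f,crop=None,k=1):
    im=get_image(n)[:,:,::-1]
    if crop: a,b,c,d=crop; im=im[b:d,a:c]
    cv2.imwrite("pics/"+f,cv2.resize(im,None,fx=k,fy=k,interpolation=cv2.INTER_CUBIC))
E
python3 -c "
from h import *
snap('scene','a.png',k=1.5);snap('top','b.png',k=1.5)
print(read_state());print(camera_model('top'),camera_model('scene'))"
```

```text
{'clock': 0.1, 'qpos': array([ 1.13421281,  0.6292472 ,  0.0384372 ,  1.51827948, -0.02700134,
        0.99630242, -0.01999144]), 'qd': array([-1.42390798e-04, -5.21725299e-04,  2.31584907e-03, -3.70636131e-03,
       -1.59887924e-04,  1.91172354e-05, -2.71855658e-04]), 'tau': array([ 2.30007128e-03, -5.64533329e+01,  1.23019550e+00, -1.93978661e+01,
        1.12286882e-02,  5.37197397e-03, -3.48065385e-05]), 'eef_pos': array([ 235.352022  , -605.28714999,  230.48140838]), 'tool_rot': array([-3.13987388e+00,  1.17224048e-05,  3.70797210e-01]), 'force': array([-0.2234153 ,  0.34146175, -0.24955346]), 'torque': array([-0.04954275,  0.00249056,  0.02467375]), 'width': 85.22389065520926}
{'mtx': array([[364.23282546,   0.        , 253.54872434],
       [  0.        , 364.23282546, 198.39790715],
       [  0.        ,   0.        ,   1.        ]]), 'k1': -0.07717084525918219, 'T': array([[-1.24217290e-02, -9.96526049e-01,  8.23500732e-02,
         4.84086606e+02],
       [-9.99862212e-01,  1.32857394e-02,  9.95224299e-03,
        -1.31205955e+01],
       [-1.10117510e-02, -8.22151022e-02, -9.96553771e-01,
         9.23464434e+02],
       [ 0.00000000e+00,  0.00000000e+00,  0.00000000e+00,
         1.00000000e+00]])} {'mtx': array([[376.04320154,   0.        , 257.16707126],
       [  0.        , 376.04320154, 198.73636176],
       [  0.        ,   0.        ,   1.        ]]), 'k1': -0.014558103812828748, 'T': array([[-7.46251742e-01, -4.55512401e-01,  4.85403738e-01,
         1.53104668e+02],
       [-6.65550457e-01,  4.97113714e-01, -5.56705079e-01,
         4.77061531e+02],
       [ 1.22852125e-02, -7.38502815e-01, -6.74138462e-01,
         6.34713323e+02],
       [ 0.00000000e+00,  0.00000000e+00,  0.00000000e+00,
         1.00000000e+00]])}
```

View pics/a.png

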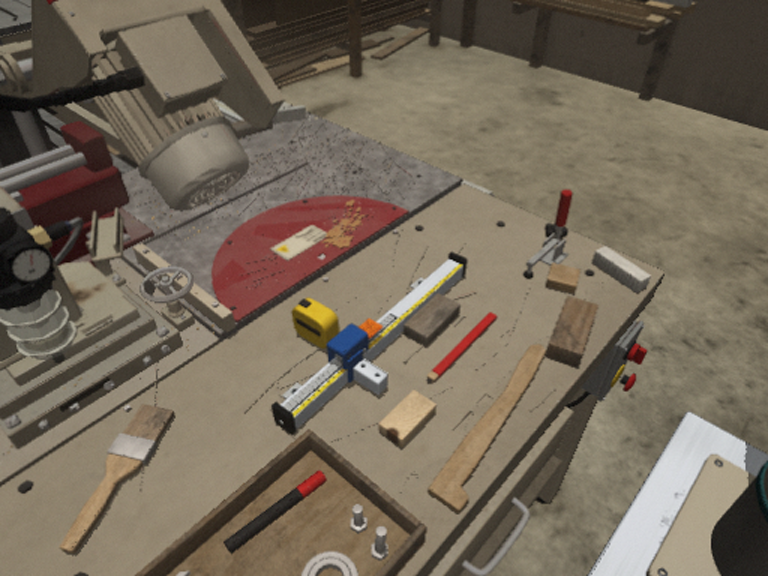

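View pics/b.png

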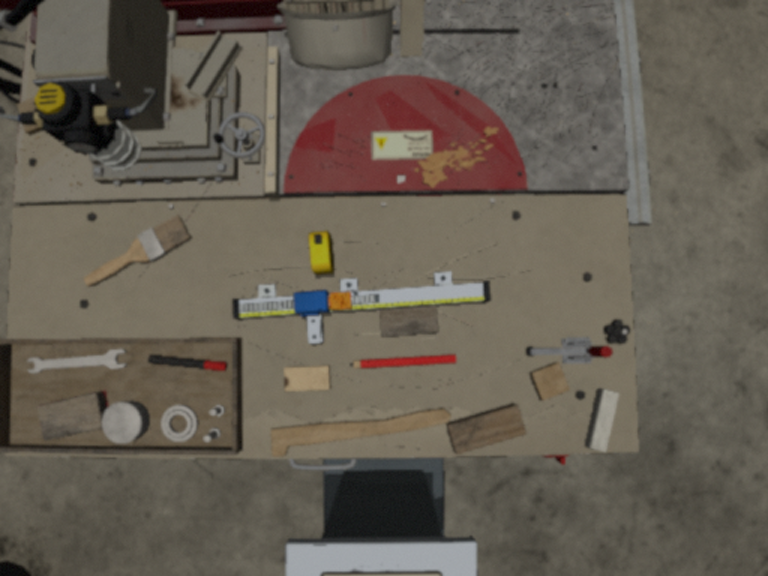

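The top view shows the rail from about (237,305) to (487,293), the blue housing at (311,302), the orange plate at (340,301), and the offcut at (408,321), all in 1.5x pixels. I'll crop in for a finer measurement.

```bash
python3 -c "
from h import *
snap('top','c.png',(150,170,350,270),4)"
```

```text
(no output)
```

View pics/c.png

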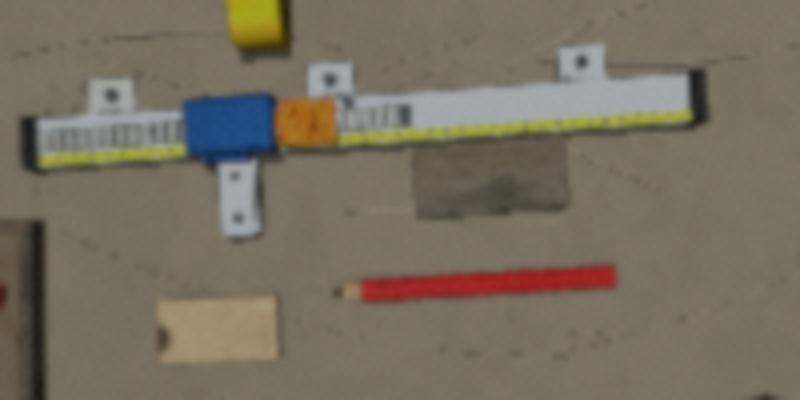

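```bash
python3 -c "
from h import *
def P(x,y,z): return at('top',(150+(x+.5)/4-.5,170+(y+.5)/4-.5),z).round(1)
for n,x,y,z in [('capL out-back',22,118,38),('capL out-front',23,170,38),('capR out-back',704,69,38),('capR out-front',708,122,38),
('tapefrontL',40,169,28),('tapefrontR',692,122,28),
('hous bl',185,100,68),('hous br',272,94,68),('hous fr',276,150,68),('hous fl',188,156,68),('plate br',334,98,52),('plate fr',338,145,52),
('off fl',416,218,22),('off fr',570,208,22),('off br',568,140,22),('arm tipL',222,236,30),('arm tipR',260,236,30),('pen',616,275,8),('pentip',335,292,8),('short bl',157,300,20),('short br',277,296,20),('short fr',278,359,20)]: print(n,P(x,y,z))
"
```

```text
capL out-back [558.7 237.9  38. ]
capL out-front [526.7 237.   38. ]
capR out-back [ 583.2 -181.1   38. ]
capR out-front [ 550.6 -182.6   38. ]
tapefrontL [527.7 229.1  28. ]
tapefrontR [ 551.5 -174.6   28. ]
hous bl [565.6 131.9  68. ]
hous br [568.4  80.2  68. ]
hous fr [535.2  78.   68. ]
hous fl [532.4 130.1  68. ]
plate br [567.1  44.6  52. ]
plate fr [538.7  42.4  52. ]
off fl [494.8  -3.5  22. ]
off fr [499.7 -98.7  22. ]
off br [541.8 -98.3  22. ]
arm tipL [485.1 115.5  30. ]
arm tipR [484.9  92.1  30. ]
pen [ 457.7 -128.     8. ]
pentip [449.4  47.9   8. ]
short bl [446.  157.5  20. ]
short br [447.8  83.   20. ]
short fr [409.1  82.6  20. ]
```

Geometry agrees with the given sizes: rail 420 mm against 423, housing 52 against 54, offcut 95. The rail yaw is about 0.058, the housing end is at about (552,79), and the plate point is at about (552.6,65.5). I'm moving over now with the fingers shut and aligned to the rail.

```bash
python3 -m jog '{"angular":[[0,0,9],[0,0,17.9],[0,0,17.9],[0,0,17.9],[0,0,17.9]],"travel":[[4.4,-4.1,0],[8.8,-8.2,0],[13.2,-12.4,0],[17.6,-16.5,0],[21.8,-20.6,0]],"fingers":[1,1,1,1,1]}'
```

```text
clock: 0.78
eef_pos: [364.9, -332.8, 231.3]
tool_rot: [-3.142, -0.0, 0.059]
force: [1.2, 0.0, -0.3]
width: -0.1
```

```bash
python3 -m jog '{"angular":[[0,0,0],[0,0,0],[0,0,0],[0,0,0],[0,0,0]],"travel":[[2.8,-5.2,0],[5.6,-10.4,0],[8.4,-15.6,0],[11.2,-20.8,0],[14,-26,0]],"fingers":[1,1,1,1,1]}'; python3 -m jog '{"angular":[[0,0,0],[0,0,0],[0,0,0],[0,0,0],[0,0,0]],"travel":[[2.3,-4.1,3],[4.7,-8.3,7],[7.1,-12.5,12],[7.1,-12.5,14],[7.1,-12.5,14]],"fingers":[1,1,1,1,1]}'
```

```text
clock: 1.4
eef_pos: [489.3, -65.3, 231.4]
tool_rot: [3.141, -0.0, 0.058]
force: [1.4, -0.0, 0.2]
width: 0.2
clock: 2.02
eef_pos: [550.6, 62.3, 89.3]
tool_rot: [3.141, 0.005, 0.06]
force: [-0.6, -0.8, -0.1]
width: 0.1
```

```bash
python3 -c "
from h import *
snap('scene','d.png',(150,130,350,280),4);print(read_state()['eef_pos'])
for p in [(552.6,65.5,52),(551.9,78.5,62),(550.6,62.3,89.3)]: q=proj('scene',p); print((q-[150,130])*4)"
```

```text
[551.60002678  61.39637246  90.77953597]
[370.84039076 355.63246389]
[354.7836553  355.93987078]
[376.81427324 304.47899611]
```

View pics/d.png

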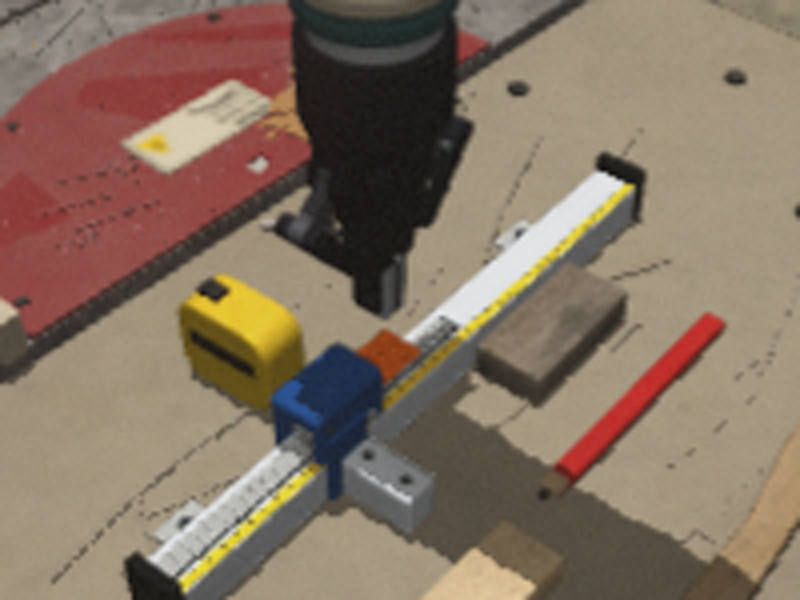

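The fingers sit above the orange plate (tip at 380,305 in the crop) and clear of the housing. I'll descend onto the plate.

```bash
python3 -m jog '{"angular":[[0,0,0],[0,0,0],[0,0,0],[0,0,0]],"travel":[[0.1,0,1.5],[0.1,0,3],[0.1,0,3.7],[0.1,0,3.7]],"fingers":[1,1,1,1]}';python3 -m jog '{"angular":[[0,0,0],[0,0,0],[0,0,0],[0,0,0]],"travel":[[0,0,0.2],[0,0,0.4],[0,0,0.5],[0,0,0.5]],"fingers":[1,1,1,1]}'
```

```text
clock: 2.58
eef_pos: [552.8, 61.6, 53.8]
tool_rot: [3.141, 0.001, 0.058]
force: [0.0, -0.8, 0.2]
width: -0.3
clock: 3.08
eef_pos: [553.7, 61.3, 49.7]
tool_rot: [3.141, -0.001, 0.058]
force: [0.3, -2.4, 4.1]
width: 0.3
```

```bash
python3 -m jog '{"angular":[[0,0,0],[0,0,0],[0,0,0],[0,0,0]],"travel":[[-0.1,0,0.2],[-0.1,0,0.3],[-0.1,0,0.4],[-0.1,0,0.4]],"fingers":[1,1,1,1]}'
```

```text
clock: 3.58
eef_pos: [553.6, 61.9, 45.9]
tool_rot: [-3.142, -0.003, 0.058]
force: [1.8, -1.9, 6.6]
width: 0.1
```

```bash
python3 -m jog '{"angular":[[0,0,0],[0,0,0],[0,0,0],[0,0,0],[0,0,0]],"travel":[[-0.1,0,0.1],[-0.1,-0.3,0.1],[-0.1,-0.6,0.1],[-0.1,-1.0,0.1],[-0.1,-1.5,0.1]],"fingers":[1,1,1,1,1]}'
```

```text
clock: 4.2
eef_pos: [552.7, 76.8, 45.7]
tool_rot: [-3.141, -0.005, 0.058]
force: [1.3, -2.1, 12.0]
width: -0.2
```

```bash
python3 -m jog '{"angular":[[0,0,0],[0,0,0],[0,0,0],[0,0,0],[0,0,0]],"travel":[[0,-0.8,0],[0,-1.6,0],[0,-2.4,0],[0,-3.2,0],[0,-4,0]],"fingers":[1,1,1,1,1]}'; python3 -c "
from h import *
snap('scene','e.png',(150,130,350,280),4)"
```

```text
clock: 4.82
eef_pos: [550.4, 117.0, 45.7]
tool_rot: [-3.141, -0.005, 0.058]
force: [2.2, -1.8, 10.5]
width: -0.4
```

View pics/e.png

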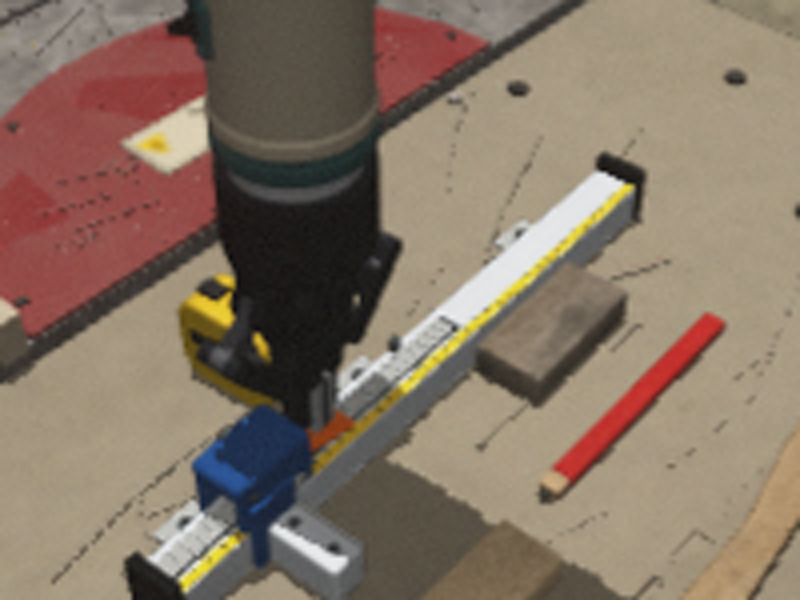

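The stop is sliding back with the plate held down. I'll continue towards the end cap, slowing near the end.

```bash
python3 -m jog '{"angular":[[0,0,0],[0,0,0],[0,0,0],[0,0,0],[0,0,0]],"travel":[[0,-0.8,0],[0,-1.6,0],[0,-2.4,0],[0,-3.2,0],[0,-3.6,0]],"fingers":[1,1,1,1,1]}'; python3 -m jog '{"angular":[[0,0,0],[0,0,0],[0,0,0],[0,0,0],[0,0,0]],"travel":[[0,-0.2,0],[0,-0.4,0],[0,-0.6,0],[0,-0.8,0],[0,-0.8,0]],"fingers":[1,1,1,1,1]}'
```

```text
clock: 5.5
eef_pos: [548.4, 153.5, 45.7]
tool_rot: [-3.141, -0.005, 0.059]
force: [2.1, -1.9, 11.6]
width: -0.1
clock: 6.12
eef_pos: [548.2, 156.4, 45.7]
tool_rot: [3.137, -0.004, 0.055]
force: [2.4, -9.8, 13.2]
width: 0.0
```

```bash
python3 -m jog '{"angular":[[0,0,0],[0,0,0],[0,0,0]],"travel":[[0,-0.2,0],[0,-0.4,0],[0,-0.4,0]],"fingers":[1,1,1]}'; python3 -c "
from h import *
snap('scene','f.png',(150,160,350,310),4)"
```

```text
clock: 6.5
eef_pos: [548.1, 156.8, 45.6]
tool_rot: [3.134, -0.004, 0.053]
force: [3.7, -15.8, 13.5]
width: -0.4
```

View pics/f.png

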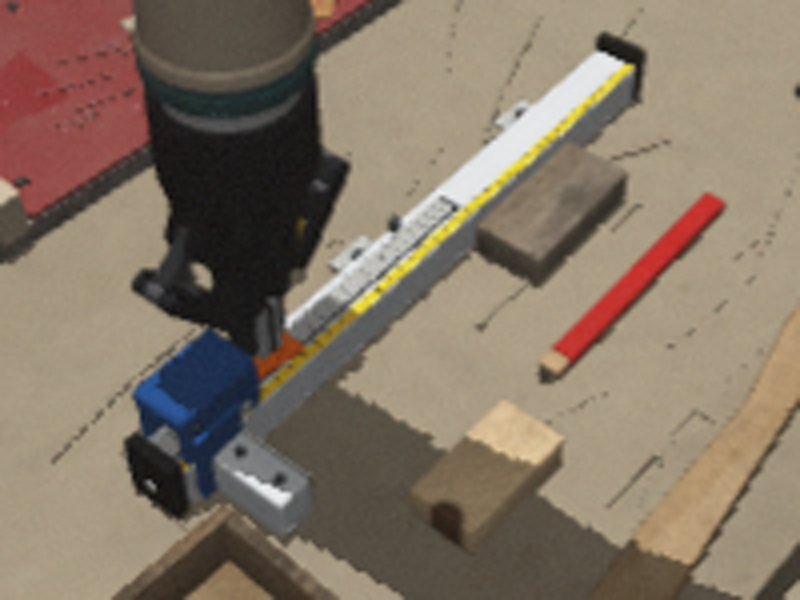

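The housing is up against the end cap at about (150,450) in the crop, and the force is building with no motion, so it is fully back. I'll ease the push and lift straight off so the release springs up.

```bash
python3 -m jog '{"angular":[[0,0,0],[0,0,0],[0,0,0],[0,0,0],[0,0,0]],"travel":[[0,0.4,-0.2],[0,0.5,-0.8],[0,0.5,-1.4],[0,0.7,-3],[0,1.0,-6]],"fingers":[1,1,1,1,1]}'; python3 -c "
from h import *
p=np.array([547,166.]);print(read_state()['eef_pos'],read_state()['force'])
u=np.array([-.0577,.9983]);n=np.array([.9983,.0577]);c=np.array([554.8,27.8])
for s in [-195,-165]:print(c+u*s-n*38)"
```

```text
clock: 7.18
eef_pos: [544.2, 155.0, 104.3]
tool_rot: [3.141, 0.004, 0.06]
force: [0.4, 0.1, -0.4]
width: -0.2
[544.24280995 155.0426217  104.30665784] [ 0.38943682  0.12187039 -0.40247811]
[ 528.1161 -169.0611]
[ 526.3851 -139.1121]
```

```bash
python3 -m jog '{"angular":[[0,0,0],[0,0,0],[0,0,0],[0,0,0],[0,0,0]],"travel":[[-0.7,5.6,0],[-1.4,11.2,0],[-2.2,16.8,0],[-3,22.4,0],[-3.7,27.9,0]],"fingers":[1,1,1,1,1]}'; python3 -m jog '{"angular":[[0,0,0],[0,0,0],[0,0,0]],"travel":[[0,0,3],[0,0,5],[0,0,5]],"fingers":[1,1,1]}'; python3 -c "
from h import *
a=get_image('scene')[150:290,190:370,::-1];b=get_image('top')[170:290,140:340,::-1]
a=cv2.resize(a,(720,560),interpolation=2)[:290*560//560+200];b=cv2.resize(b,(800,480),interpolation=2)
cv2.imwrite('pics/g.png',b);cv2.imwrite('pics/g2.png',a);print(read_state()['eef_pos'])"
```

```text
clock: 7.8
eef_pos: [524.7, -127.2, 105.0]
tool_rot: [-3.141, 0.0, 0.059]
force: [0.4, -0.2, -0.6]
width: -0.0
clock: 8.18
eef_pos: [524.0, -125.4, 53.6]
tool_rot: [-3.14, 0.003, 0.059]
force: [0.6, 0.2, -0.3]
width: 0.0
[ 525.46800855 -125.64222354   54.99411082]
```

View pics/g.png

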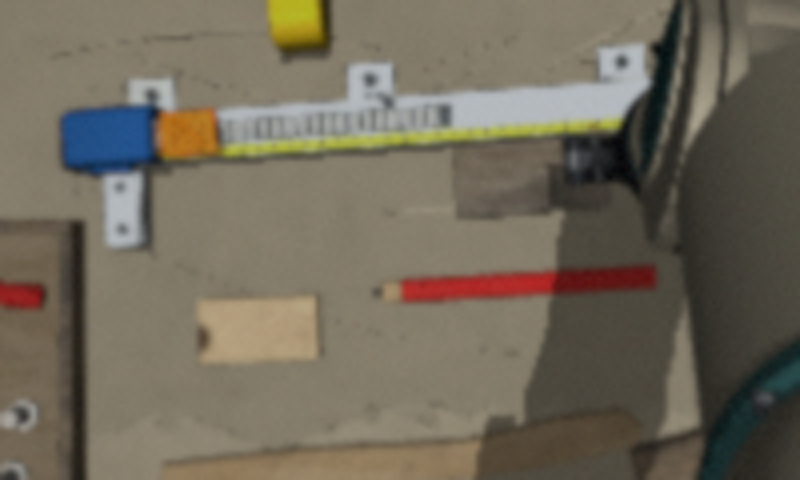

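View pics/g2.png

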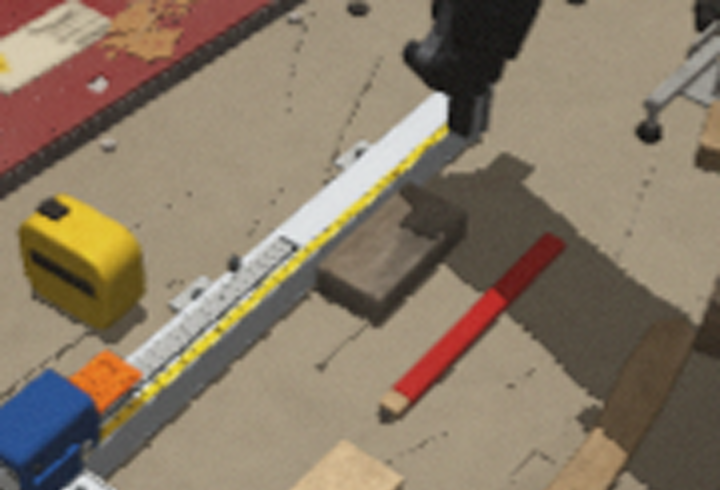

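The stop is against the cap with the orange plate up, and the shut fingers are just behind the offcut's near end. I'll lower to 12 mm and push.

```bash
python3 -m jog '{"angular":[[0,0,0],[0,0,0],[0,0,0],[0,0,0]],"travel":[[-0.2,0.2,2],[-0.2,0.2,3.5],[-0.2,0.2,4.3],[-0.2,0.2,4.3]],"fingers":[1,1,1,1]}'; python3 -m jog '{"angular":[[0,0,0],[0,0,0],[0,0,0],[0,0,0],[0,0,0]],"travel":[[0,-0.5,0],[0,-1,0],[0,-1.5,0],[0.05,-2,0],[0.1,-2.5,0]],"fingers":[1,1,1,1,1]}'
```

```text
clock: 8.78
eef_pos: [523.2, -127.9, 11.0]
tool_rot: [-3.141, 0.001, 0.059]
force: [0.7, 1.0, 1.3]
width: 0.2
clock: 9.4
eef_pos: [523.1, -103.1, 11.5]
tool_rot: [3.141, -0.0, 0.058]
force: [-0.5, -1.0, 0.5]
width: -0.3
```

```bash
python3 -m jog '{"angular":[[0,0,0],[0,0,0],[0,0,0],[0,0,0],[0,0,0]],"travel":[[0.05,-0.8,0],[0.1,-1.6,0],[0.15,-2.4,0],[0.2,-3.2,0],[0.2,-4,0]],"fingers":[1,1,1,1,1]}';  python3 -m jog '{"angular":[[0,0,0],[0,0,0],[0,0,0],[0,0,0],[0,0,0]],"travel":[[0,-0.9,0],[0,-1.8,0],[0,-2.7,0],[0,-3.6,0],[0,-4.5,0]],"fingers":[1,1,1,1,1]}'; python3 -c "
from h import *
snap('top','i.png',(140,170,340,290),4)"
```

```text
clock: 10.02
eef_pos: [522.0, -63.4, 11.4]
tool_rot: [3.141, 0.001, 0.058]
force: [-1.9, -4.5, 5.1]
width: -0.3
clock: 10.65
eef_pos: [519.4, -18.0, 11.3]
tool_rot: [3.141, 0.001, 0.058]
force: [-1.9, -3.5, 4.6]
width: 0.4
```

View pics/i.png

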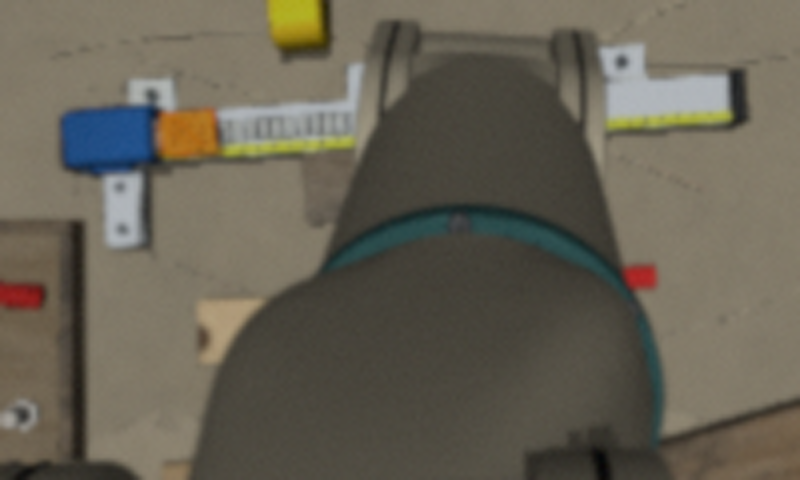

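```bash
python3 -c "
from h import *
def P(x,y,z): return at('top',(140+(x+.5)/4-.5,170+(y+.5)/4-.5),z).round(1)
print(P(304,155,22),P(308,224,22),P(146,246,30),P(143,180,30),P(156,110,68),P(62,116,68))
snap('scene','j.png',(170,150,350,285),4)"
```

```text
[535.   90.4  22. ] [492.2  88.1  22. ] [479.7 187.2  30. ] [520.3 189.2  30. ] [560.2 173.   68. ] [557.4 229.4  68. ]
```

View pics/j.png

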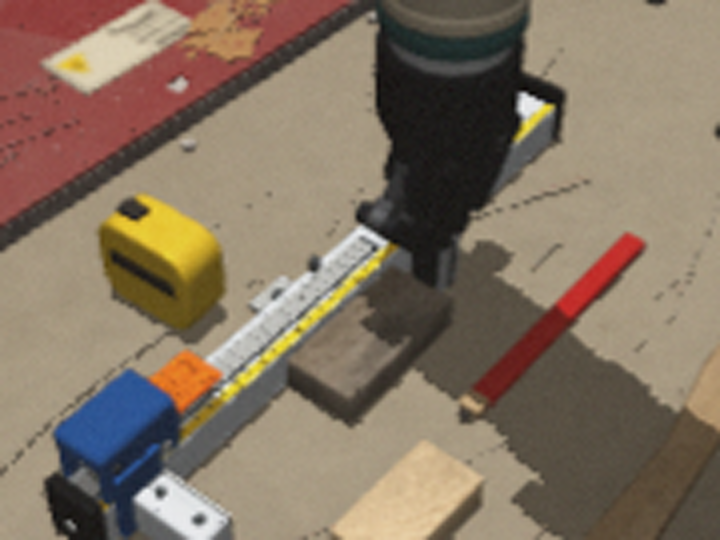

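The offcut is sliding flat along the fence with its leading end at y≈89; the stop face is at about 185. I'll continue.

```bash
python3 -m jog '{"angular":[[0,0,0],[0,0,0],[0,0,0],[0,0,0],[0,0,0]],"travel":[[0,-0.9,0],[0,-1.8,0],[0,-2.7,0],[0,-3.6,0],[0,-4.5,0]],"fingers":[1,1,1,1,1]}';  python3 -m jog '{"angular":[[0,0,0],[0,0,0],[0,0,0],[0,0,0],[0,0,0]],"travel":[[0,-0.9,0],[0,-1.8,0],[0,-2.7,0],[0,-3.4,0],[0,-3.8,0]],"fingers":[1,1,1,1,1]}'; python3 -m jog '{"angular":[[0,0,0],[0,0,0],[0,0,0],[0,0,0],[0,0,0]],"travel":[[0,-0.2,0],[0,-0.4,0],[0,-0.6,0],[0,-0.8,0],[0,-1,0]],"fingers":[1,1,1,1,1]}'
```

```text
clock: 11.38
eef_pos: [517.3, 27.7, 11.3]
tool_rot: [-3.141, -0.0, 0.059]
force: [-0.3, -0.7, 0.8]
width: 0.1
clock: 12.0
eef_pos: [515.2, 65.3, 11.3]
tool_rot: [-3.141, -0.0, 0.059]
force: [0.2, -0.2, -0.6]
width: -0.3
clock: 12.62
eef_pos: [514.6, 74.7, 11.3]
tool_rot: [-3.142, -0.0, 0.058]
force: [0.3, -0.9, 1.0]
width: -0.0
```

```bash
python3 -m jog '{"angular":[[0,0,0],[0,0,0],[0,0,0],[0,0,0],[0,0,0]],"travel":[[0,-0.1,0],[0,-0.2,0],[0,-0.3,0],[0,-0.4,0],[0,-0.4,0]],"fingers":[1,1,1,1,1]}'; python3 -c "
from h import *
snap('scene','k.png',(150,180,330,315),4)"
```

```text
clock: 13.25
eef_pos: [514.3, 78.8, 11.3]
tool_rot: [-3.141, -0.0, 0.059]
force: [0.1, 0.7, -0.3]
width: 0.2
```

View pics/k.png

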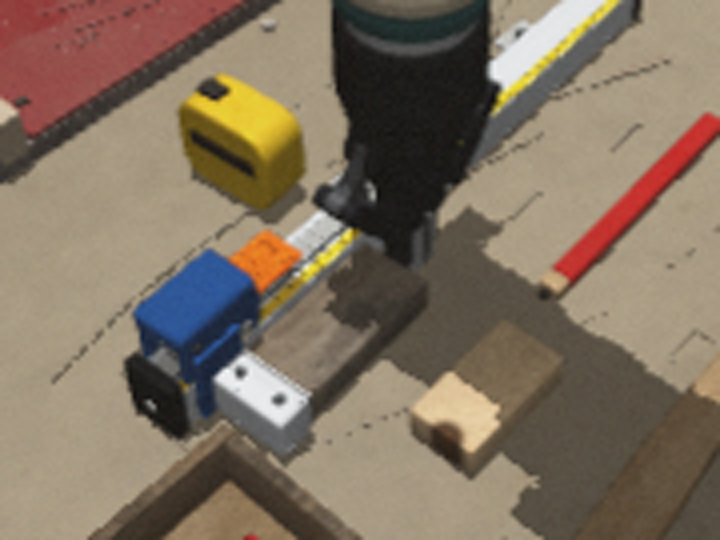

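The offcut is within a few mm of the arm, with almost no force yet. I'll creep in until the force rises.

```bash
for i in 1 2 3; do python3 -m jog '{"angular":[[0,0,0],[0,0,0],[0,0,0]],"travel":[[0,-0.1,0],[0,-0.2,0],[0,-0.2,0]],"fingers":[1,1,1]}' | grep -E "pos|force"; done
```

```text
eef_pos: [514.1, 80.6, 11.3]
force: [-0.1, -1.2, -0.8]
eef_pos: [514.0, 81.0, 11.3]
force: [0.6, -5.2, -0.6]
eef_pos: [513.9, 81.2, 11.3]
force: [0.7, -8.5, 1.1]
```

Contact: the force rose to 8.5 N with no more motion. I'll back straight off, lift clear and check.

```bash
python3 -m jog '{"angular":[[0,0,0],[0,0,0],[0,0,0],[0,0,0],[0,0,0]],"travel":[[0,0.5,0],[0,1.5,0],[0,3,0],[0,3.5,-4],[0,6,-10]],"fingers":[1,1,1,1,1]}';python3 -m jog '{"angular":[[0,0,0],[0,0,0],[0,0,0],[0,0,0],[0,0,0]],"travel":[[0,6,-3],[0,12,-6],[0,18,-6],[0,24,-6],[0,24,-6]],"fingers":[1,1,1,1,1]}'; python3 -c "
from h import *
a=get_image('top')[185:265,145:275,::-1];b=get_image('scene')[210:290,170:300,::-1]
f=lambda x:cv2.resize(x,(780,480),interpolation=2)
cv2.imwrite('pics/l.png',np.vstack([cv2.resize(a,(487,300),interpolation=2),cv2.resize(b,(487,300),interpolation=2)]))
cv2.imwrite('pics/m.png',f(a))"
```

```text
clock: 15.05
eef_pos: [516.2, 25.9, 108.8]
tool_rot: [-3.141, 0.004, 0.06]
force: [1.4, -0.1, 0.2]
width: 0.2
clock: 15.68
eef_pos: [529.8, -222.0, 169.3]
tool_rot: [3.137, -0.0, 0.048]
force: [-0.1, 0.5, 0.3]
width: -0.2
```

View pics/l.png

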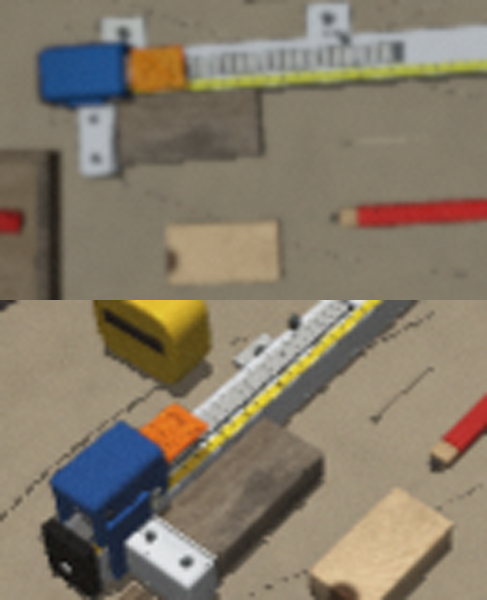

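```bash
python3 -c "
from h import *
c=np.array([554.8,27.8]);k=130/487
for x,y,z in [(263,155,22),(120,163,22),(262,92,22),(118,108,30),(119,174,30)]:
  p=at('top',(145+x*k-.4,185+y*80/300-.4),z)[:2]-c
  print((p@[.9983,.0577]).round(1),(p@[-.0577,.9983]).round(1))"
```

```text
-59.5 68.3
-58.2 163.6
-17.9 66.4
-22.2 161.1
-65.5 162.9
```

The offcut's far end is 95 mm from its near end and level with the stop face. Its front edge is about 59 mm from the rail's centre line (60 means touching the fence), and it is square to within 1°. I'm handing in.

```bash
python3 -c "
from cell import *
print(finish_job(), read_state()['force'])"
```

```text
the job is handed in; nothing more can be done
the job is handed in; nothing more can be done
```

The length stop is fully back, the offcut is butted against it, and I handed the job in at about 16 s of the 48 s allowed.

**Stop:** I pressed the orange release down with the shut fingertips and held it while pushing the blue stop back. At the end cap the force rose to about 16 N with no more movement. I then lifted straight off, and the release looks up in the pictures. I could not read its angle, so it may be resting slightly on a tooth.

**Offcut:** I pushed it by its end along the fence, keeping it flat on the bench, until the force rose to 8.5 N against the stop face. Then I backed straight off and lifted clear.

**Last checks:**
- **Offcut position:** It sits against the stop face and the fence to within about 2 mm, and is square to within about 1°.
- **Bystanders:** The tape measure, pencil and short piece look unmoved.
- **Unexplained force:** While pushing the offcut, the tool read about 5 N upward for a while, and I didn't find the cause. It faded before the offcut reached the stop.
- **Pictures:** I viewed 12, two over the budget of 10.

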